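# Fit a nest plate in the cell test fixture and clamp it with the left-hand clamp screw

### The arm

A 6-joint arm with a two-finger parallel gripper is mounted at the origin on the work surface. World frame = base frame: x ahead of the robot, y to its left, z up, the work surface at z = 0. Lengths are in mm, angles in degrees, forces in N, time in s.
With the tool pointing down it reaches from about 350 to 850 mm from the base axis. Payload 8.1 kg.
Tool frame: the origin (TCP) lies midway between the tips of the shut fingers; the grasp point (between the pads) lies 19 mm behind it; z points along the fingers, y is the line along which they close (so a half turn about z gives the same grasp; the last joint's range is limited). The gripper opens to 85 mm and grips with 20 to 120 N. Pads are 22 mm wide; open, the fingers measure 114 mm over their backs; the gripper's body (76 mm by 85 mm) begins 54 mm behind the grasp point. The pads swing forward as they close: fully open they stand 13 mm farther back than shut.
Start: joints at [-4.893, 7.471, 85.268, -0, 87.261, -4.893], TCP at [600.004, 0.022, 231.292] pointing down, gripper open.
Joint ranges: [-169.43, 169.43], [-51.17, 129.36], [1.28, 143.12], [-76.62, 256.62], [0, 156.53], [-152.29, 152.29]. Speed limits (degrees/s): [136.94, 136.94, 159.86, 180, 180, 180].

### API

Orientations are given as [roll, pitch, yaw] about the fixed x, y, z axes, in that order (R = Rz(yaw) Ry(pitch) Rx(roll)).
In Python, from bench import r gives the robot as it stands.
- The arm moves only by the tool step_hand, called after "Call:" as name(argument=value, ...), one argument or row to a line, values as JSON. Schema: {"type":"object","properties":{"rows":{"type":"array","items":{"type":"array","items":{"type":"number"},"minItems":7,"maxItems":7},"minItems":1,"maxItems":8},"force":{"type":"number"},"only":{"type":"string"},"quiet":{"type":"boolean"},"lines":{"type":"string"}},"required":["rows"],"additionalProperties":false}. rows is a list of rows, 1 to 8 of them, each of 7 numbers: a rotation vector rx, ry, rz in units of 5 degrees, then dx, dy, dz in units of 5 mm, then the finger opening in mm; each row is the pose to reach, as a shift and turn from the pose commanded when the call began, along the tool's axes at that moment; what a row does not reach only later rows make up. A row lasts 1/8 s, in which the tool goes at most 62.5 mm and 10.7 degrees, less where a joint would pass 70% of its speed; a pose out of reach is approached as far as the arm can. The fingers move at their own pace and stop on an object; force is the grip in N (left out, the last holds). Time passes only in rows, so rows that do not move let the fingers close. The tool returns the time, the measured TCP pose, the force, the opening and the grip force at its end. only (a regular expression) keeps the lines of the reply that match it, lines (a string "A,B") keeps lines A to B, and quiet returns only ok. Input that does not fit is refused with a message, and nothing moves.
- r.sense(): the state, without advancing time (a new reading comes with each control period).
- r.snapshot(name): name is "scene" or "side" or "wrist"; returns a dict with "pixels" (400x640x3 uint8, blue, green, red), "fx", "fy", "cx", "cy" (pixels), "pose" (4x4, takes a point from camera to world coordinates). Camera axes: x right, y up, looking along -z (the intrinsics and any distortion apply to the point x, -y, -z); pixel columns grow to the right and rows downward; lengths in mm; the calibration is good to about 2 mm. A picture is of the moment at which its call begins. There is no depth.
- r.hand_in(): hands the job in; it is judged then, once.
The state is a dict: "time": time; "joint_pos": joint angles; "qd": joint speeds; "joint_efforts": joint torques, N m; "tool_pos": TCP position; "tcp_rot": TCP orientation; "ft_force": force on the tool from outside, world axes, zero at the start; "wrist_torque": the same for the moment, N m; "finger_gap": finger opening in mm; "grip_force": force on a finger pad.
Only numpy, scipy, OpenCV 4.12 (cv2) and the standard library are available. Lean on these libraries where they do the work, as an engineer would, in place of code of your own. Each camera call takes 0.05 s, during which the arm holds its last target. There are 200 camera calls.

### The job

Fit the nest plate that has one long recess into the cell test fixture: open the fixture's clamp with its crank (the screw has a left-hand thread, so it loosens clockwise), bring that plate from the storage tray and slide it, tongue outwards, in under the overhanging lips until it is fully home, then turn the crank back until the clamp is tight on the plate. Leave the other plate in its pocket and the bottle and the screwdriver where they are.

Things in the scene. Friction and masses are not known exactly. Their poses are not given: they have to be found in the camera images.
- plate: Wanted nest plate: red-brown, 130 g, ONE long dark recess drawn on top. Body 46 (x) x 80 (y) x 12 mm; pull tongue 22 wide x 40 long x 12 at its -y end (y -40 to -80). Origin: underside centre of the body, +y to the nose. Centre of mass y -12. Notch in its -x edge, y -4 to +20, 11 deep, 9 thick there. Starts flat in a tray pocket, nose to tray +y; gripped there only on its long edges.
- other_plate: Second nest plate in the other pocket: same size, shape and material, but TWO short square recesses drawn on top. Not wanted; leave it in its pocket. Origin and axes as for plate. Which pocket holds which plate changes.
- tray: Grey storage tray fixed to the bench, 190 (x) x 151 (y) x 16 mm, floor 4 mm. Pocket centres at x -39 and +39, y 0; walls 12 mm above the floor, level with the plates' tops, box in their ends and tongues. Both long sides of each pocket are open at y -33 to +19 as finger bays at least 28 mm wide. Origin: underside, midway between pocket centres, z up.
- fixture: Cell test fixture fixed to the bench: phenolic base, aluminium deck 146 (x) x 196 (y) mm, deck top 60 mm above the bench. Plates enter at its -y end and slide along +y. Origin: on the bench under the seat centre; x across, y sliding-in direction, z up. The deck before the guides, y -130 to -40 mm, is bare.
- seat (a point): Seat centre on the deck: plate home = its origin here, same axes. Side guides at y -40 to +40: walls 49 mm apart, 14 high, flared for 16 mm before the mouth; lips above them (underside 14, top 20 mm over the deck) overhang the plate's edges by 5.5 mm. End stop at y +40 with a lip 6 mm over the nose. No room for fingers beside the body in the guides; the tongue stays outside.
- mouth (a point): Middle of the mouth of the guides on the deck surface, 40 mm before the seat along -y.
- crank_axis (a point): Vertical axis of the clamp screw, on the deck surface, beside the -x guide at (-60, +8) mm from the seat; axes as the seat. LEFT-HAND thread, lead 8 mm a turn: clockwise seen from above raises screw, crank and toe together, anticlockwise lowers them.
- crank_grip (a point): Crank grip: upright black freely revolving handle, 16 mm diameter, 36 high, on a flat steel arm 55 mm from the screw axis. The point is on its axis, 15 mm below its top, 62 mm above the deck when tight, rising 1.27 mm per rad of opening; the arm begins 21 mm below the point.
- toe: Steel clamp toe: flat bar 61 x 18 x 10 mm that the screw raises and lowers; it does not turn. Origin: its underside on the screw axis, axes as the seat; it reaches 46 mm towards +x through a gap in the guide, 9 mm over the edge of a seated plate, into its notch.
- crank (a joint): Turn of the clamp screw, rad: 0 = tight stop, grows clockwise from above (loosening) to the open stop at 4.4. Toe underside over the deck = 8.2 mm + 1.27 mm per rad: clears the plate above 3.0, presses on the notch below 0.6. At 0 the grip points 48 degrees from seat +x towards -y. Starts 0 to 0.4 (way in blocked). Takes 2 to 3 N at the grip, stays where left, goes firm at the stops.
- cleaner: Bystander: amber bottle with black cap, 48 mm diameter, 110 mm high, standing; origin at its underside.
- screwdriver: Bystander: screwdriver with black handle, 170 mm long, lying on the bench; origin at its underside.

How it is judged:
By the outcome, as a careful person would: the job done as asked, in the order asked, and still so for the second after the job is handed in, with the robot touching nothing.
It also fails if it takes over 72 s, if anything falls off the work surface, if the arm or the gripper's body presses on something with over 40 N, if the wrist force passes 120 N, or if a joint passes its speed limit or range.

## Working session

There is one attempt and no reset: what is moved stays moved. The work goes in short steps, Python scripts to look and compute and a tool call to move; the robot and the scene stay as the last step left them, time stands still between calls to the robot, and variables do not carry over. Pictures are saved under pics/ and viewed, at most 10 in all, crops included, and the job is handed in when it is done.

```bash
ls; mkdir -p pics
```

Run:
```python
from bench import r
import cv2,numpy as np
for n in ("scene","side"):
    s=r.snapshot(n); cv2.imwrite(f"pics/{n}0.png",s["pixels"])
    print(n,{k:(np.round(v,3).tolist() if k=='pose' else v) for k,v in s.items() if k!="pixels"})
```

```text
bench.py
pics
scene {'fx': 433.97499128825655, 'fy': 433.97499128825655, 'cx': 315.168867953577, 'cy': 197.3330337338368, 'pose': [[0.188, -0.693, 0.696, 1297.583], [0.982, 0.123, -0.143, -137.326], [0.014, 0.71, 0.704, 776.077], [0.0, 0.0, 0.0, 1.0]]}
side {'fx': 431.4304347294517, 'fy': 431.4304347294517, 'cx': 317.42763411262564, 'cy': 196.2411536147361, 'pose': [[-0.847, 0.349, -0.4, 277.429], [-0.531, -0.543, 0.651, 629.979], [0.01, 0.764, 0.645, 715.497], [0.0, 0.0, 0.0, 1.0]]}
```

View pics/scene0.png

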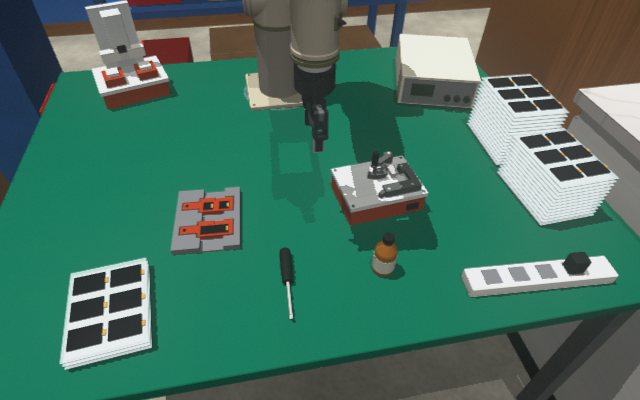

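View pics/side0.png

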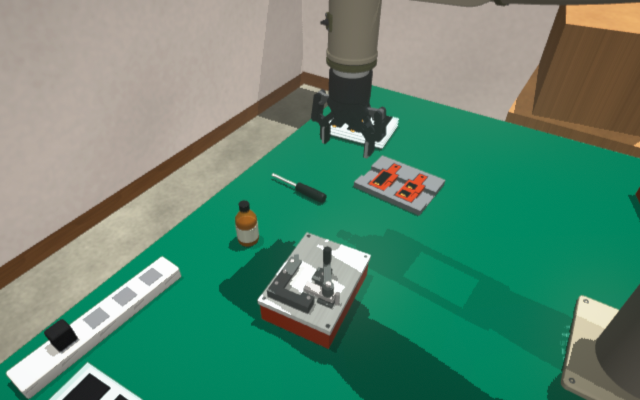

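The scene view shows the tray at about (207,220). The wanted plate, with one recess, is in its lower row at (207,230), tongue to the left. The fixture is at (380,187), with the crank at (378,160). In the side view the fixture is at (317,285) and the tray at (400,183). I'll enlarge both.

Create h.py:
```python
import numpy as np,cv2
from bench import r
def ray(s,uv):
    uv=np.atleast_2d(np.array(uv,float)); P=s["pose"]
    d=np.c_[(uv[:,0]-s["cx"])/s["fx"],-(uv[:,1]-s["cy"])/s["fy"],-np.ones(len(uv))]
    return P[:3,3],d@P[:3,:3].T
def onz(s,uv,z):
    o,d=ray(s,uv); return o+d*((z-o[2])/d[:,2])[:,None]
def proj(s,X):
    P=s["pose"]; c=(np.atleast_2d(X)-P[:3,3])@P[:3,:3]
    return np.c_[s["cx"]+s["fx"]*c[:,0]/-c[:,2], s["cy"]-s["fy"]*c[:,1]/-c[:,2]]
def tri(views):
    A=np.zeros((3,3));b=np.zeros(3)
    for s,uv in views:
        o,d=ray(s,uv);d=d[0]/np.linalg.norm(d[0]);M=np.eye(3)-np.outer(d,d);A+=M;b+=M@o
    return np.linalg.solve(A,b)
```

Run:
```python
from h import *
s=r.snapshot("scene");p=r.snapshot("side")
print({k:s[k] for k in s if k not in("pixels","pose")}.keys())
print("deck",onz(s,[(331,181),(404,155),(427,190),(348,220)],60).round(),"tray",onz(s,[(180,191),(240,187),(171,252),(240,249)],16).round())
a=cv2.resize(s["pixels"][145:225,325:435],None,fx=5,fy=5,interpolation=cv2.INTER_CUBIC)
b=cv2.resize(s["pixels"][180:260,165:250],None,fx=2.8,fy=5,interpolation=cv2.INTER_CUBIC)
cv2.imwrite("pics/z1.png",np.hstack([a,b]))
```

```text
dict_keys(['fx', 'fy', 'cx', 'cy'])
deck [[541.  57.  60.]
 [476. 267.  60.]
 [612. 277.  60.]
 [673.  67.  60.]] tray [[ 465. -312.   16.]
 [ 476. -164.   16.]
 [ 659. -326.   16.]
 [ 677. -177.   16.]]
```

View pics/z1.png

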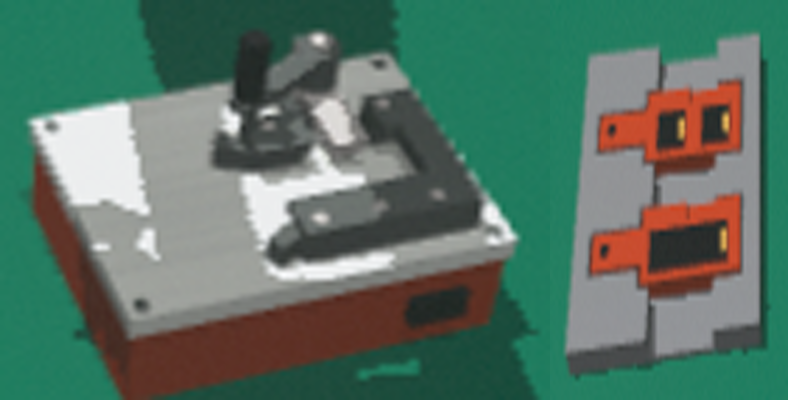

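The crop shows the deck corners at scene pixels (331,169), (404,155), (428,193) and (350,212). The entry end is on the left, and the grip top is at about (376,152). In the tray, the front plate has one recess with its tongue towards -y.

Run:
```python
from h import *
s=r.snapshot("scene")
c=onz(s,[(331,169),(404,155.4),(428.4,193),(350.4,211.6)],60);print("deck",c.round(),c.mean(0).round())
w=r.snapshot("wrist");print(w["pose"].round(3),w["fx"],w["cx"],w["cy"])
print(np.round(r.sense()["tcp_rot"],2))
```

```text
deck [[498.  67.  60.]
 [478. 266.  60.]
 [623. 277.  60.]
 [649.  79.  60.]] [562. 172.  60.]
[[ 1.00000e+00  1.00000e-03  1.00000e-03  5.99861e+02]
 [-1.00000e-03  9.64000e-01  2.67000e-01  6.64960e+01]
 [-0.00000e+00 -2.67000e-01  9.64000e-01  3.72355e+02]
 [ 0.00000e+00  0.00000e+00  0.00000e+00  1.00000e+00]] 348.2032501492465 319.2266229140886 201.32860636183776
[-179.96   -0.     90.  ]
```
Tool yaw 90: tool y axis = ? R = Rz(90)Rx(180): tool x = world +y; tool y = Rz90*( -y)= +x ; tool z = -z. So tool x→world y, tool y→world x, tool z→down.  Fingers close along world x. 

Units first: shifts go in units of 5 mm and turns go in units of 5 degrees. So 190 mm is 38, 100 mm is 20.

Call:
step_hand(
  rows=[
    [0, 0, 0, 10, -2, -2, 85],
    [0, 0, 0, 20, -4, -4, 85],
    [0, 0, 0, 30, -6, -6, 85],
    [0, 0, 0, 38, -8, -8, 85],
    [0, 0, 0, 38, -8, -8, 85],
    [0, 0, 0, 38, -8, -8, 85],
    [0, 0, 0, 38, -8, -8, 85],
  ],
)

```text
time: 1.18
tool_pos: [560.1, 188.8, 270.7]
tcp_rot: [-180.0, 0.0, 89.9]
ft_force: [-0.9, -1.0, 0.3]
finger_gap: 84.6
grip_force: 0.0
```

Run:
```python
from h import *
w=r.snapshot("wrist");cv2.imwrite("pics/w1.png",w["pixels"]);np.save("pics/w1.npy",w,allow_pickle=True)
```

```text
(no output)
```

View pics/w1.png

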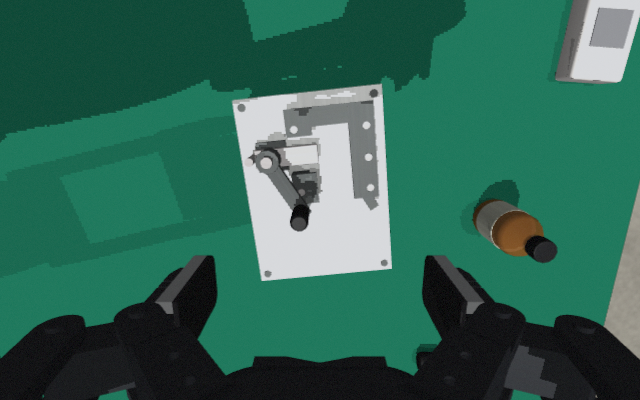

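The wrist view shows the deck corners at about (233,100), (382,84), (391,268) and (262,280). The screw axis is near (266,161), the grip top at (299,214), the inner lip edge of the +x guide at columns 349 to 355, and the stop's lip at row 127.

Run:
```python
from h import *
w=np.load("pics/w1.npy",allow_pickle=True).item();im=w["pixels"].astype(int)
b,g,rr=im[...,0],im[...,1],im[...,2]
m=((np.abs(g-rr)<25)&(np.minimum(b,rr)>95)).astype(np.uint8);m[:,:225]=0;m[:,400:]=0;m[290:]=0
cs=cv2.findContours(m,cv2.RETR_EXTERNAL,cv2.CHAIN_APPROX_NONE)[0];c=np.vstack([k for k in cs if cv2.contourArea(k)>20])
h=cv2.convexHull(c)[:,0].astype(float)
X=onz(w,h,60)[:,:2].astype(np.float32)
rc=cv2.minAreaRect(X);print(rc);print(cv2.boxPoints(rc).round(1)); print(h.tolist())
q=onz(w,[(349,128),(355,197),(320,127)],80).round(1);print("lip",q)
print("screw heads",onz(w,[(241,108),(374,93),(384,263),(268,274)],60).round(1))
hsv=cv2.cvtColor(w["pixels"],cv2.COLOR_BGR2GRAY)
d=(hsv[200:235,285:315]<40).astype(np.uint8);n,l,st,ce=cv2.connectedComponentsWithStats(d);print(st,ce+[285,200])
```

```text
((557.270263671875, 170.53140258789062), (146.09786987304688, 195.93527221679688), 5.840922832489014)
[[474.6 260.6]
 [494.6  65.6]
 [639.9  80.5]
 [620.  275.4]]
[[381.0, 84.0], [382.0, 95.0], [383.0, 112.0], [385.0, 149.0], [390.0, 242.0], [391.0, 261.0], [391.0, 268.0], [383.0, 269.0], [362.0, 271.0], [309.0, 276.0], [277.0, 279.0], [266.0, 280.0], [261.0, 280.0], [248.0, 202.0], [233.0, 111.0], [233.0, 101.0], [234.0, 100.0], [262.0, 96.0], [280.0, 94.0], [375.0, 84.0]]
lip [[588.1 234.3  80. ]
 [595.4 167.5  80. ]
 [560.9 235.3  80. ]]
screw heads [[483.8 252.4  60. ]
 [613.2 266.2  60. ]
 [631.4  86.8  60. ]
 [502.8  73.7  60. ]]
[[  0   0  30  35 824]
 [ 18   0   3   4   4]
 [  5   4  19  22 221]
 [  6  25   1   1   1]] [[299.25970874 218.34708738]
 [304.         201.5       ]
 [300.35294118 212.22171946]
 [291.         225.        ]]
```

Run:
```python
from h import *
w=np.load("pics/w1.npy",allow_pickle=True).item();g=cv2.cvtColor(w["pixels"],cv2.COLOR_BGR2GRAY).astype(int)
a=np.radians(5.84);ex=np.array([np.cos(a),np.sin(a)]);ey=np.array([-ex[1],ex[0]]);D=np.array([557.27,170.53])+32*ey
for row in (140,150,160,170,180):
    p=np.diff(g[row,335:368]);k=335+p.argmin()+.5+.5
    q=onz(w,[(k,row)],80)[0,:2]-D
    print(row,k,p.min(),(q@ex).round(1),(q@ey).round(1))
for col in (325,330,335,340):
    p=np.diff(g[112:145,col]);k=112+p.argmax()+1.
    q=onz(w,[(col,k)],80)[0,:2]-D;print(col,k,p.max(),(q@ex).round(1),(q@ey).round(1))
S=D+20*ex;A=S-60*ex+8*ey;print("seat",S,"axis",A)
print(proj(w,[[*A,z] for z in (90,100,110,120)]).round(1))
for z in (137,137.5):
    G=onz(w,[(300.4,212.2)],z)[0,:2];d=G-A;print("grip",G,np.hypot(*d),-np.degrees(np.arctan2(d@ey,d@ex)))
```

```text
140 349.0 -60 36.2 17.3
150 350.0 -65 36.4 7.8
160 351.0 -88 36.6 -1.9
170 352.0 -104 36.8 -11.6
180 353.0 -73 37.0 -21.6
325 125.0 50 15.1 33.4
330 125.0 60 19.7 32.9
335 124.0 51 24.4 33.3
340 124.0 49 29.1 32.8
seat [573.91017175 204.39893391] axis [513.40757016 206.25236342]
[[268.9 159.7]
 [267.4 161.3]
 [265.8 163.1]
 [264.  165. ]]
grip [544.50237703 169.69152768] 47.99564276523844 55.45900320788591
grip [544.53113122 169.8471104 ] 47.89591319002807 55.31222176095207
```

Run:
```python
from h import *
w=r.snapshot("wrist");s=r.snapshot("scene");p=r.snapshot("side")
a=np.radians(5.84);ex=np.array([np.cos(a),np.sin(a)]);ey=np.array([-ex[1],ex[0]])
A=np.array([557.27,170.53])+32*ey+(19.5-60)*ex+8*ey;print("axis",A)
for t in (0,.13,.25,.4):
    f=np.radians(48)+t;G=A+55*(np.cos(f)*ex-np.sin(f)*ey);P=[[*G,137+1.27*t],[*G,101+1.27*t]]
    print(t,G.round(1),[proj(v,P).round(1).tolist() for v in (w,s,p)])
c=[cv2.resize(v["pixels"][y-24:y+24,x-24:x+24],(384,384),interpolation=cv2.INTER_NEAREST) for v,x,y in((w,300,214),(s,376,160))]
cv2.imwrite("pics/grip.png",np.hstack(c))
```

```text
axis [512.9101652  206.20148801]
0 [553.7 169.3] [[[311.5, 212.6], [312.3, 201.0]], [[380.4, 154.6], [378.6, 166.4]], [[320.1, 248.7], [319.8, 261.9]]]
0.13 [548.6 164.3] [[[305.3, 218.4], [306.8, 206.3]], [[377.8, 153.4], [376.0, 165.2]], [[323.9, 248.1], [323.5, 261.2]]]
0.25 [543.3 160.3] [[[299.1, 223.0], [301.2, 210.4]], [[375.5, 152.1], [373.8, 163.9]], [[327.5, 247.8], [327.0, 261.0]]]
0.4 [536.1 156.3] [[[290.5, 227.7], [293.6, 214.6]], [[373.0, 150.4], [371.4, 162.1]], [[332.1, 247.9], [331.4, 261.1]]]
```

View pics/grip.png

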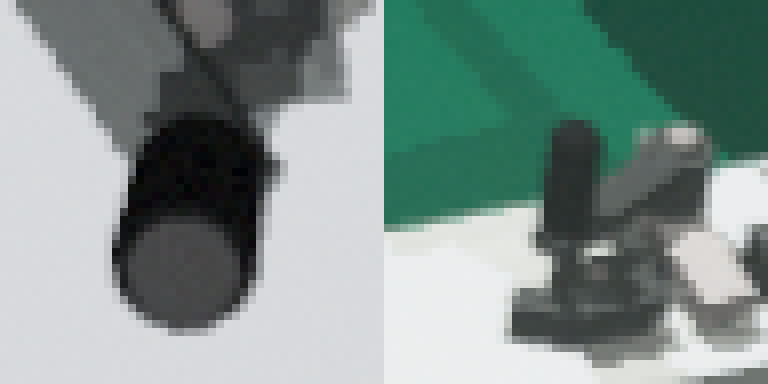

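The cap of the grip is centred at (299.1,223.1) in the wrist view. That matches crank = 0.25 rad, grip at (543.3,160.3), and the scene view agrees.

In the tool's units: 164 mm is 32.8, 160 mm is 32.

Call:
step_hand(
  rows=[
    [0, 0, 0, -4, -2.4, 6, 60],
    [0, 0, 0, -5.7, -3.36, 16, 50],
    [0, 0, 0, -5.7, -3.36, 25, 40],
    [0, 0, 0, -5.7, -3.36, 32, 40],
    [0, 0, 0, -5.7, -3.36, 32.8, 40],
    [0, 0, 0, -5.7, -3.36, 32.8, 12],
    [0, 0, 0, -5.7, -3.36, 32.8, 12],
    [0, 0, 0, -5.7, -3.36, 32.8, 12],
  ],
  force=30,
)

```text
time: 2.38
tool_pos: [544.2, 161.7, 109.0]
tcp_rot: [179.9, -0.0, 90.0]
ft_force: [-1.8, -1.5, 2.4]
finger_gap: 15.1
grip_force: 30.4
```

Call:
step_hand(
  rows=[
    [0, 0, 0, 0, 0, 0, 12],
    [0, 0, 0, 0, 0, 0, 12],
  ],
)

```text
time: 2.62
tool_pos: [544.3, 161.6, 108.8]
tcp_rot: [179.9, -0.0, 90.0]
ft_force: [-0.5, -1.7, 5.9]
finger_gap: 14.5
grip_force: 30.8
```

Run:
```python
from math import *
# commanded tool at grip t0; offsets for angle t: tool x=world y, tool y=world x
a=radians(5.84)
def G(t):
    f=radians(48)+t-a;return 55*cos(f),-55*sin(f)
x0,y0=G(.25)
for i in range(1,17):
    t=.25+.27*i;x,y=G(t);print(i,round(t,2),round(y-y0,1),round(x-x0,1),round(-1.27*.27*i,1))
```

```text
1 0.52 -6.4 -13.3 -0.3
2 0.79 -9.1 -27.9 -0.7
3 1.06 -7.8 -42.6 -1.0
4 1.33 -2.5 -56.5 -1.4
5 1.6 6.2 -68.5 -1.7
6 1.87 17.8 -77.7 -2.1
7 2.14 31.4 -83.4 -2.4
8 2.41 46.1 -85.4 -2.7
9 2.68 60.7 -83.3 -3.1
10 2.95 74.3 -77.4 -3.4
11 3.22 85.9 -68.1 -3.8
12 3.49 94.5 -56.1 -4.1
13 3.76 99.6 -42.2 -4.5
14 4.03 100.8 -27.4 -4.8
15 4.3 98.0 -12.9 -5.1
16 4.57 91.5 0.4 -5.5
```

Call:
step_hand(
  rows=[
    [0, 0, 0, -1.28, -2.66, -0.4, 12],
    [0, 0, 0, -1.82, -5.58, -0.54, 12],
    [0, 0, 0, -1.56, -8.52, -0.6, 12],
    [0, 0, 0, -0.5, -11.3, -0.68, 12],
  ],
)

```text
time: 3.12
tool_pos: [486.2, 158.5, 110.8]
tcp_rot: [180.0, 0.1, 90.0]
ft_force: [3.6, -1.6, -2.8]
finger_gap: 15.2
grip_force: 29.8
```

In the tool's units: 97 mm is 19.4, 88.4 mm is 17.68.

Call:
step_hand(
  rows=[
    [0, 0, 0, 1.74, -2.4, -0.06, 12],
    [0, 0, 0, 4.06, -4.24, -0.14, 12],
    [0, 0, 0, 6.78, -5.38, -0.2, 12],
    [0, 0, 0, 9.72, -5.78, -0.26, 12],
    [0, 0, 0, 12.64, -5.36, -0.34, 12],
    [0, 0, 0, 15.36, -4.18, -0.4, 12],
    [0, 0, 0, 17.68, -2.32, -0.48, 12],
    [0, 0, 0, 19.4, 0.08, -0.54, 12],
  ],
)

```text
time: 4.12
tool_pos: [487.8, 256.5, 113.1]
tcp_rot: [-180.0, 0.1, 90.0]
ft_force: [1.6, -10.3, -1.0]
finger_gap: 15.1
grip_force: 30.1
```

Call:
step_hand(
  rows=[
    [0, 0, 0, 0.9, 2.78, -0.08, 12],
    [0, 0, 0, 1.06, 5.74, -0.14, 12],
    [0, 0, 0, 0.6, 8.3, -0.2, 12],
    [0, 0, 0, 0.6, 8.3, -0.2, 12],
  ],
)

```text
time: 4.62
tool_pos: [529.7, 259.1, 114.3]
tcp_rot: [180.0, -0.0, 90.0]
ft_force: [1.3, -2.5, 0.1]
finger_gap: 14.9
grip_force: 30.2
```

Run:
```python
from bench import r
print(r.sense()["tool_pos"],r.sense()["ft_force"])
```

```text
[529.74611278 259.14166564 114.30055974] [ 1.32164458 -2.51548628  0.14803892]
```

The crank is open at about 4.28 rad. I'll release it and look at the tray.

Call:
step_hand(
  rows=[
    [0, 0, 0, 0, 0, 0, 45],
    [0, 0, 0, 0, 0, 0, 45],
    [0, 0, 0, 0, 0, -6, 45],
    [0, 0, 0, 0, 0, -17, 50],
    [0, 0, 0, -8, 0, -26, 60],
    [0, 0, 0, -20, 2, -31.2, 80],
    [0, 0, 0, -32, 4, -31.2, 80],
    [0, 0, 0, -44, 6, -31.2, 80],
  ],
)

```text
time: 5.62
tool_pos: [558.9, 37.8, 271.6]
tcp_rot: [179.9, -0.0, 90.1]
ft_force: [1.3, 0.8, 0.1]
finger_gap: 79.8
grip_force: 0.0
```

Call:
step_hand(
  rows=[
    [0, 0, 0, -12, 0, 0, 80],
    [0, 0, 0, -24, 0.6, 0, 80],
    [0, 0, 0, -36, 1.2, 0, 80],
    [0, 0, 0, -47.8, 1.8, 0, 80],
    [0, 0, 0, -47.8, 1.8, 0, 80],
    [0, 0, 0, -47.8, 1.8, 0, 80],
    [0, 0, 0, -47.8, 1.8, 0, 80],
  ],
)

```text
time: 6.5
tool_pos: [567.8, -198.5, 270.6]
tcp_rot: [180.0, -0.0, 90.1]
ft_force: [0.7, 0.4, 0.2]
finger_gap: 80.4
grip_force: 0.0
```

Run:
```python
from h import *
w=r.snapshot("wrist");cv2.imwrite("pics/w2.png",w["pixels"]);np.save("pics/w2.npy",w,allow_pickle=True)
```

```text
(no output)
```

View pics/w2.png

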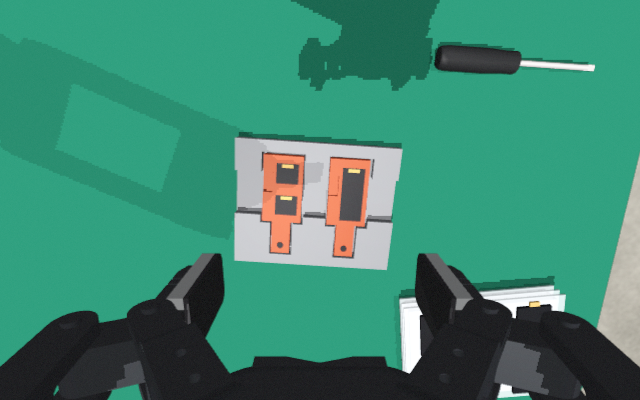

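The wanted plate, with one long recess, is on the right at (348,190), tongue end at (343,255), nose up. The other plate is at (285,190).

Run:
```python
from h import *
w=np.load("pics/w2.npy",allow_pickle=True).item();im=w["pixels"].astype(int);b,g,rr=im[...,0],im[...,1],im[...,2]
m=((rr>g+50)).astype(np.uint8)
n,l,st,ce=cv2.connectedComponentsWithStats(m)
for i in range(1,n):
    if st[i,4]<200: continue
    c=cv2.findContours((l==i).astype(np.uint8),cv2.RETR_EXTERNAL,cv2.CHAIN_APPROX_NONE)[0][0]
    X=onz(w,c[:,0].astype(float),16)[:,:2].astype(np.float32)
    print(st[i],cv2.minAreaRect(X))
    if st[i,0]>310:
        Y=X; 
        print(onz(w,[(330,157),(372,160),(366,222),(327,219),(334,256),(353,257)],16).round(1).tolist())
t=((np.abs(g-rr)<25)&(g>100)).astype(np.uint8);t[:,:225]=0;t[:,410:]=0;t[275:]=0;t[:130]=0
c=np.vstack([k for k in cv2.findContours(t,cv2.RETR_EXTERNAL,cv2.CHAIN_APPROX_NONE)[0] if cv2.contourArea(k)>50])
rc=cv2.minAreaRect(onz(w,cv2.convexHull(c)[:,0].astype(float),16)[:,:2].astype(np.float32));print("tray",rc,cv2.boxPoints(rc))
```

```text
[ 261  153   43  100 2411] ((523.083740234375, -246.17514038085938), (121.27078247070312, 46.92694854736328), 85.82614135742188)
[ 326  157   45  100 2119] ((599.9895629882812, -250.7594451904297), (121.29945373535156, 46.587284088134766), 86.71549987792969)
[[580.3, -189.1, 16.0], [628.4, -192.5, 16.0], [624.3, -267.3, 16.0], [577.4, -263.5, 16.0], [586.4, -311.6, 16.0], [609.9, -312.9, 16.0]]
tray ((562.6012573242188, -247.80242919921875), (151.17247009277344, 188.7853546142578), 86.13438415527344) [[ 463.32758 -316.85306]
 [ 651.6834  -329.58032]
 [ 661.87494 -178.7518 ]
 [ 473.5191  -166.02454]]
```

In the tool's units: 266 mm is 53.2, 250 mm is 50, 3.9 degrees is 0.78.

Call:
step_hand(
  rows=[
    [0, 0, 0.78, -6, 4, 10, 62],
    [0, 0, 0.78, -10.06, 6.46, 20, 62],
    [0, 0, 0.78, -10.06, 6.46, 32, 62],
    [0, 0, 0.78, -10.06, 6.46, 43, 62],
    [0, 0, 0.78, -10.06, 6.46, 47, 62],
    [0, 0, 0.78, -10.06, 6.46, 50, 62],
    [0, 0, 0.78, -10.06, 6.46, 52, 62],
    [0, 0, 0.78, -10.06, 6.46, 53.2, 62],
  ],
  force=60,
)

```text
time: 7.55
tool_pos: [601.2, -250.8, 5.8]
tcp_rot: [179.9, 0.1, 86.1]
ft_force: [-0.7, 0.1, -0.2]
finger_gap: 61.8
grip_force: 0.0
```

Call:
step_hand(
  rows=[
    [0, 0, 0, 0, 0, 0, 62],
    [0, 0, 0, 0, 0, 0, 40],
    [0, 0, 0, 0, 0, 0, 40],
    [0, 0, 0, 0, 0, 0, 40],
    [0, 0, 0, 0, 0, 0, 40],
  ],
)

```text
time: 8.18
tool_pos: [600.8, -250.8, 5.8]
tcp_rot: [179.9, 0.1, 86.1]
ft_force: [0.2, 1.0, 6.7]
finger_gap: 43.8
grip_force: 62.0
```

Call:
step_hand(
  rows=[
    [0, 0, 0, 0, 0, -2, 40],
    [0, 0, 0, 0, 0, -6, 40],
    [0, 0, 0, 0, 0, -14, 40],
    [0, 0, 0, 0, 0, -24, 40],
    [0, 0, 0, 0, 0, -28, 40],
    [0, 0, 0, 0, 0, -28, 40],
  ],
)

```text
time: 8.93
tool_pos: [601.0, -250.8, 146.8]
tcp_rot: [179.8, 0.1, 86.1]
ft_force: [0.2, -0.6, -1.7]
finger_gap: 44.3
grip_force: 62.5
```

Run:
```python
from h import *
w=r.snapshot("wrist");s=r.snapshot("scene")
cv2.imwrite("pics/held.png",np.hstack([w["pixels"][150:400,170:470],cv2.resize(s["pixels"][90:270,160:340],(400,400))[:250]]) if 0 else np.hstack([w["pixels"][:, 140:500],cv2.resize(s["pixels"][90:290,160:360],(400,400))]))
```

```text
(no output)
```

View pics/held.png

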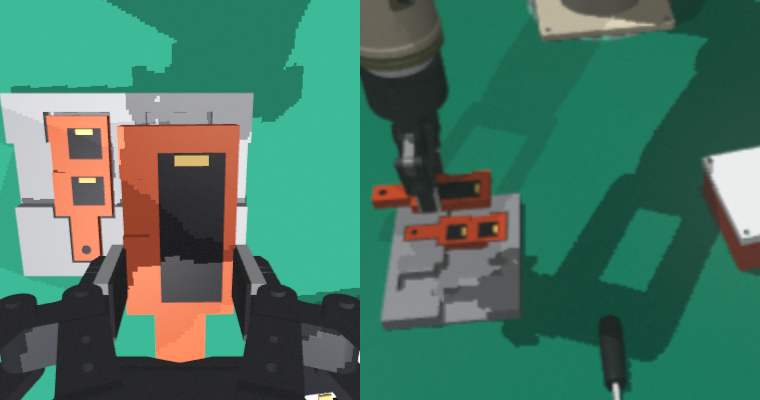

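The plate is held level and square in the fingers, and the other plate is still in its pocket. Next I'll carry it to the deck in front of the mouth.

In the tool's units: 334.3 mm is 66.86, 334 mm is 66.8, -6 degrees is -1.2.

Call:
step_hand(
  rows=[
    [0, 0, 0, 8, -0.8, 0, 40],
    [0, 0, -0.4, 19, -2, 0, 40],
    [0, 0, -0.8, 30, -3.4, 0, 40],
    [0, 0, -1.2, 41, -4.6, 0, 40],
    [0, 0, -1.6, 52, -6, 0, 40],
    [0, 0, -1.94, 62, -7, 4, 40],
    [0, 0, -1.94, 66.8, -7.6, 10, 40],
    [0, 0, -1.94, 66.86, -7.64, 14.2, 40],
  ],
)

```text
time: 10.02
tool_pos: [581.3, 88.0, 68.8]
tcp_rot: [-179.6, -0.0, 96.0]
ft_force: [0.1, -0.3, -1.4]
finger_gap: 44.0
grip_force: 62.4
```

Call:
step_hand(
  rows=[
    [0, 0, 0, 0, 0, 0, 40],
    [0, 0, 0, 0, 0, 0, 40],
    [0, 0, 0, 0, 0, 0, 40],
  ],
)

```text
time: 10.4
tool_pos: [585.4, 85.4, 74.4]
tcp_rot: [179.9, 0.0, 95.8]
ft_force: [0.2, -0.6, -1.7]
finger_gap: 44.1
grip_force: 62.4
```

Run:
```python
from h import *
w=r.snapshot("wrist");cv2.imwrite("pics/w3.png",w["pixels"]);np.save("pics/w3.npy",w,allow_pickle=True);print(np.round(r.sense()["tool_pos"],2),np.round(r.sense()["tcp_rot"],2))
```

```text
[585.38  85.45  74.51] [1.799e+02 1.000e-02 9.576e+01]
```

View pics/w3.png

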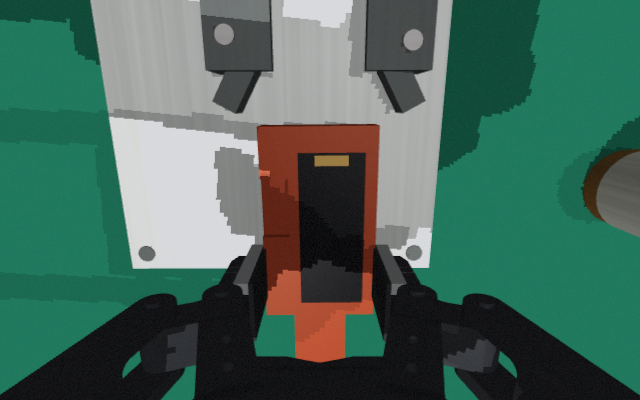

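The lip edges at columns 273 and 366 (middle 319.5) and the nose edges at 257 and 379 (middle 318) put the plate within 1 mm of the guide centreline, and it is square to it. I'll lower it and slide it in.

In the tool's units: 12 mm is 2.4, 8 mm is 1.6.

Call:
step_hand(
  rows=[
    [0, 0, 0, 0, 0, 1.2, 40],
    [0, 0, 0, 0, 0.06, 2.2, 40],
    [0, 0, 0, 0, 0.1, 2.4, 40],
    [0, 0, 0, 1.6, 0.1, 2.4, 40],
    [0, 0, 0, 3.2, 0.1, 2.4, 40],
    [0, 0, 0, 4.8, 0.1, 2.4, 40],
    [0, 0, 0, 4.8, 0.1, 2.4, 40],
  ],
)

```text
time: 11.32
tool_pos: [582.9, 111.2, 61.8]
tcp_rot: [179.9, -0.1, 95.9]
ft_force: [0.0, 3.5, 4.7]
finger_gap: 44.2
grip_force: 63.1
```

Call:
step_hand(
  rows=[
    [0, 0, 0, 1.6, 0, 0, 40],
    [0, 0, 0, 3.2, 0, 0, 40],
    [0, 0, 0, 4.6, 0, 0, 40],
    [0, 0, 0, 4.6, 0, 0, 40],
  ],
)

```text
time: 11.82
tool_pos: [580.6, 133.3, 61.8]
tcp_rot: [180.0, -0.0, 95.8]
ft_force: [-0.4, -0.2, 5.3]
finger_gap: 44.0
grip_force: 63.2
```

Call:
step_hand(
  rows=[
    [0, 0, 0, 0, 0, 0, 62],
    [0, 0, 0, 0, 0, 0, 62],
    [0, 0, 0, 0, 0, -6, 62],
    [0, 0, 0, -5, 0, -7.6, 50],
    [0, 0, 0, -10, 0, -5, 44],
    [0, 0, 0, -10, 0, -2, 44],
    [0, 0, 0, -10, 0, 0, 44],
    [0, 0, 0, -10, 0, 0, 44],
  ],
  force=40,
)

```text
time: 12.82
tool_pos: [583.9, 83.6, 59.6]
tcp_rot: [-179.8, -0.0, 95.8]
ft_force: [0.3, -0.2, -0.5]
finger_gap: 43.8
grip_force: 0.0
```

Call:
step_hand(
  rows=[
    [0, 0, 0, 0, 0, 0, 15],
    [0, 0, 0, 0, 0, 0, 15],
    [0, 0, 0, 0, 0, 0, 15],
    [0, 0, 0, 0, 0, 0, 15],
  ],
)

```text
time: 13.32
tool_pos: [585.7, 83.3, 62.0]
tcp_rot: [179.9, -0.0, 95.8]
ft_force: [1.4, 3.0, 2.4]
finger_gap: 20.8
grip_force: 40.1
```

Call:
step_hand(
  rows=[
    [0, 0, 0, 2, 0, 0, 15],
    [0, 0, 0, 4, 0, 0, 15],
    [0, 0, 0, 6, 0, 0, 15],
    [0, 0, 0, 8, 0, 0, 15],
    [0, 0, 0, 9.2, 0, 0, 15],
    [0, 0, 0, 9.2, 0, 0, 15],
  ],
)

```text
time: 14.08
tool_pos: [581.0, 130.1, 62.0]
tcp_rot: [179.9, -0.0, 95.8]
ft_force: [0.0, -0.5, 6.4]
finger_gap: 20.7
grip_force: 40.4
```

Call:
step_hand(
  rows=[
    [0, 0, 0, 0.4, 0, 0, 15],
    [0, 0, 0, 0.8, 0, 0, 15],
    [0, 0, 0, 1, 0, 0, 15],
    [0, 0, 0, 1, 0, 0, 15],
  ],
)

```text
time: 14.58
tool_pos: [580.6, 134.1, 62.0]
tcp_rot: [179.9, 0.0, 95.8]
ft_force: [-0.3, -3.6, 5.3]
finger_gap: 20.8
grip_force: 40.5
```

In the tool's units: 2 mm is 0.4, 1 mm is 0.2.

Call:
step_hand(
  rows=[
    [0, 0, 0, 0.2, 0, 0, 15],
    [0, 0, 0, 0.4, 0, 0, 15],
    [0, 0, 0, 0.4, 0, 0, 15],
  ],
)

```text
time: 14.95
tool_pos: [580.4, 135.3, 61.9]
tcp_rot: [179.9, 0.1, 95.8]
ft_force: [0.1, -6.4, 5.8]
finger_gap: 20.6
grip_force: 40.5
```

Call:
step_hand(
  rows=[
    [0, 0, 0, 0.2, 0, 0, 15],
    [0, 0, 0, 0.4, 0, 0, 15],
    [0, 0, 0, 0.4, 0, 0, 15],
  ],
)

```text
time: 15.32
tool_pos: [580.4, 135.4, 62.0]
tcp_rot: [180.0, 0.2, 95.8]
ft_force: [1.1, -15.4, 6.5]
finger_gap: 20.9
grip_force: 40.6
```

The push force rose to 15 N with no more travel, so the plate is against the end stop. I'll release and check.

Call:
step_hand(
  rows=[
    [0, 0, 0, -0.2, 0, 0, 45],
    [0, 0, 0, -0.2, 0, 0, 45],
    [0, 0, 0, -0.2, 0, -8, 45],
    [0, 0, 0, -0.2, 0, -20, 60],
    [0, 0, 0, 5, -1, -32, 80],
    [0, 0, 0, 11, -4, -41.6, 80],
    [0, 0, 0, 11, -4, -41.6, 80],
    [0, 0, 0, 11, -4, -41.6, 80],
  ],
)

```text
time: 16.32
tool_pos: [553.9, 191.0, 268.7]
tcp_rot: [-180.0, -0.0, 95.9]
ft_force: [0.3, -0.3, -0.4]
finger_gap: 79.6
grip_force: 0.0
```

Run:
```python
from h import *
w=r.snapshot("wrist");np.save("pics/w4.npy",w,allow_pickle=True)
cv2.imwrite("pics/w4.png",cv2.resize(w["pixels"][50:310,200:440],None,fx=2.3,fy=2.3))
```

```text
(no output)
```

View pics/w4.png

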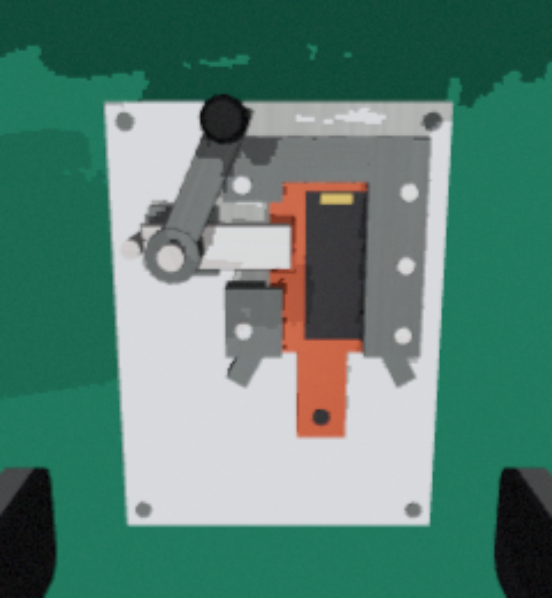

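The plate sits under the lips with the toe over its notch. The tongue end is at crop (321,436), and the grip cap at (223,118). I'll measure both and compute the return arc.

Run:
```python
from h import *
w=np.load("pics/w4.npy",allow_pickle=True).item()
a=np.radians(5.84);ex=np.array([np.cos(a),np.sin(a)]);ey=np.array([-ex[1],ex[0]]);S=np.array([573.4,204.7]);A=S-60*ex+8*ey
f=lambda p:(np.array(p)/2.3+[200,50])
for n,p,z in(("tongue end",(321,437),72),("deck -y edge",(280,524.5),60)):
    d=onz(w,[f(p)],z)[0,:2]-S;print(n,d@ex,d@ey)
G=onz(w,[f((223,118))],142.7)[0,:2];d=G-A
print("axis",A,"grip",G,np.hypot(*d),"t",(-np.degrees(np.arctan2(d@ey,d@ex))+360-48)*np.pi/180)
u,v=(529.7,259.1)
s=r.sense();print(s["tool_pos"],s["tcp_rot"])
# tool axes yaw 95.84: x=ey dir, y=ex dir
P=lambda t:(-55*np.sin(np.radians(48)+t),55*np.cos(np.radians(48)+t))
t0=4.28;x0,y0=P(t0)
for i in range(1,18):
    t=t0-.27*i;x,y=P(t);print(i,round(t,2),round(x-x0,1),round(y-y0,1),round(.343*i,1))
T=np.array([529.7,259.1])-s["tool_pos"][:2];print("to grip tool dx,dy",T@ey,T@ex)
```

```text
tongue end 0.2729208295790341 -80.60013925805822
deck -y edge -18.09538620347364 -130.67215133196297
axis [512.89739841 206.55342951] grip [530.44251796 257.9803614 ] 54.33746905601839 t 4.305341461185262
[553.57416448 190.39702224 267.57709946] [-1.79852567e+02  1.59618120e-02  9.58300023e+01]
1 4.01 4.0 -14.3 0.3
2 3.74 4.0 -29.1 0.7
3 3.47 0.0 -43.3 1.0
4 3.2 -7.6 -56.0 1.4
5 2.93 -18.3 -66.3 1.7
6 2.66 -31.4 -73.2 2.1
7 2.39 -45.8 -76.5 2.4
8 2.12 -60.6 -75.8 2.7
9 1.85 -74.7 -71.1 3.1
10 1.58 -87.0 -62.9 3.4
11 1.31 -96.6 -51.7 3.8
12 1.04 -103.0 -38.3 4.1
13 0.77 -105.5 -23.7 4.5
14 0.5 -104.1 -9.0 4.8
15 0.23 -98.7 4.8 5.1
16 -0.04 -89.9 16.7 5.5
17 -0.31 -78.2 25.8 5.8
to grip tool dx,dy 70.77561957916838 -16.759670527845977
```

Call:
step_hand(
  rows=[
    [0, 0, 0, 7, -1.6, 4, 60],
    [0, 0, 0, 14.16, -3.36, 12, 44],
    [0, 0, 0, 14.16, -3.36, 20, 44],
    [0, 0, 0, 14.16, -3.36, 22, 44],
    [0, 0, 0, 14.16, -3.36, 22, 44],
    [0, 0, 0, 14.16, -3.36, 22, 44],
  ],
)

```text
time: 17.12
tool_pos: [531.7, 258.9, 161.3]
tcp_rot: [179.9, -0.0, 95.7]
ft_force: [0.2, -0.7, -0.2]
finger_gap: 44.0
grip_force: 0.0
```

In the tool's units: 47 mm is 9.4, -1.7 mm is -0.34.

Call:
step_hand(
  rows=[
    [0, 0, 0, 0, -0.34, 6, 44],
    [0, 0, 0, 0, -0.34, 9.4, 44],
    [0, 0, 0, 0, -0.34, 9.4, 44],
    [0, 0, 0, 0, -0.34, 9.4, 10],
    [0, 0, 0, 0, -0.34, 9.4, 10],
    [0, 0, 0, 0, -0.34, 9.4, 10],
    [0, 0, 0, 0, -0.34, 9.4, 10],
  ],
  force=30,
)

```text
time: 18.0
tool_pos: [529.7, 259.4, 113.7]
tcp_rot: [179.9, -0.0, 95.8]
ft_force: [1.4, 0.9, 5.5]
finger_gap: 15.1
grip_force: 30.8
```

Call:
step_hand(
  rows=[
    [0, 0, 0, 0.8, -2.86, 0.06, 10],
    [0, 0, 0, 0.8, -5.82, 0.14, 10],
    [0, 0, 0, 0, -8.66, 0.2, 10],
    [0, 0, 0, -1.52, -11.2, 0.28, 10],
  ],
)

```text
time: 18.5
tool_pos: [474.1, 246.8, 112.3]
tcp_rot: [179.9, -0.1, 95.8]
ft_force: [2.0, 1.0, 4.7]
finger_gap: 14.9
grip_force: 30.7
```

Units first: shifts go in units of 5 mm and turns go in units of 5 degrees. So -95.4 mm is -19.08, -89 mm is -17.8.

Call:
step_hand(
  rows=[
    [0, 0, 0, -2.14, -2.06, 0.06, 10],
    [0, 0, 0, -4.76, -3.44, 0.14, 10],
    [0, 0, 0, -7.64, -4.1, 0.2, 10],
    [0, 0, 0, -10.6, -3.96, 0.26, 10],
    [0, 0, 0, -13.42, -3.02, 0.34, 10],
    [0, 0, 0, -15.88, -1.38, 0.4, 10],
    [0, 0, 0, -17.8, 0.86, 0.48, 10],
    [0, 0, 0, -19.08, 3.54, 0.54, 10],
  ],
)

```text
time: 19.5
tool_pos: [501.5, 152.6, 109.3]
tcp_rot: [180.0, -0.0, 95.8]
ft_force: [-2.0, 5.2, 6.2]
finger_gap: 15.1
grip_force: 30.8
```

In the tool's units: 43.1 mm is 8.62, 29.3 mm is 5.86.

Call:
step_hand(
  rows=[
    [0, 0, 0, -0.5, 2.92, 0.04, 10],
    [0, 0, 0, -0.22, 5.86, 0.1, 10],
    [0, 0, 0, 0.86, 8.62, 0.16, 10],
    [0, 0, 0, 0.86, 8.62, 0.16, 10],
  ],
)

```text
time: 20.0
tool_pos: [544.7, 162.3, 108.7]
tcp_rot: [179.9, -0.1, 95.8]
ft_force: [-0.3, 2.6, 7.3]
finger_gap: 14.9
grip_force: 31.0
```

Call:
step_hand(
  rows=[
    [0, 0, 0, 0.84, 1.22, 0, 10],
    [0, 0, 0, 1.76, 2.38, 0.06, 10],
    [0, 0, 0, 1.76, 2.38, 0.06, 10],
  ],
)

```text
time: 20.38
tool_pos: [553.5, 170.3, 108.4]
tcp_rot: [-179.8, 0.1, 95.8]
ft_force: [-10.4, -6.9, 15.6]
finger_gap: 15.5
grip_force: 32.0
```

In the tool's units: 2 mm is 0.4, 2.8 mm is 0.56.

Call:
step_hand(
  rows=[
    [0, 0, 0, 0.4, 0.4, -0.3, 10],
    [0, 0, 0, 0.56, 0.56, -0.3, 10],
    [0, 0, 0, 0.56, 0.56, -0.3, 10],
  ],
)

```text
time: 20.75
tool_pos: [554.0, 170.9, 108.5]
tcp_rot: [-179.6, 0.3, 95.8]
ft_force: [-17.9, -16.3, 16.3]
finger_gap: 14.7
grip_force: 32.2
```

Force is rising and the crank isn't moving, so it is firm at the tight stop. I'll ease off, release, lift away and check.

Call:
step_hand(
  rows=[
    [0, 0, 0, -0.6, -0.7, -0.4, 10],
    [0, 0, 0, -0.6, -0.7, -0.4, 45],
    [0, 0, 0, -0.6, -0.7, -0.4, 45],
    [0, 0, 0, -0.6, -0.7, -6, 45],
    [0, 0, 0, -0.6, -0.7, -18, 60],
    [0, 0, 0, 2, -0.6, -30, 80],
    [0, 0, 0, 4, -0.6, -32, 80],
    [0, 0, 0, 4, -0.6, -32, 80],
  ],
)

```text
time: 21.75
tool_pos: [552.4, 194.8, 269.6]
tcp_rot: [179.9, -0.0, 95.9]
ft_force: [0.1, -1.2, -0.5]
finger_gap: 79.9
grip_force: 0.0
```

Run:
```python
from h import *
w=r.snapshot("wrist");s=r.snapshot("scene")
cv2.imwrite("pics/w5.png",np.hstack([cv2.resize(w["pixels"][40:320,180:460],(400,400)),cv2.resize(s["pixels"][140:300,160:440],(400,400))]))
print(np.round(r.sense()["tool_pos"],1))
```

```text
[551.2 193.7 266.6]
```

View pics/w5.png

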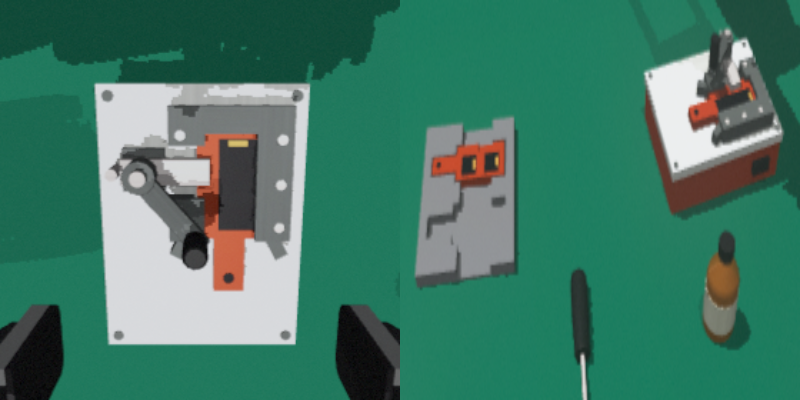

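The plate is seated, with its tongue outwards at (229,275) and the toe in the notch. The crank cap is at (195,258), and the other plate, bottle and screwdriver haven't moved.

Run:
```python
from h import *
w=r.snapshot("wrist")
for t in (0,.1,.3,.6):
    a=np.radians(5.84);ex=np.array([np.cos(a),np.sin(a)]);ey=np.array([-ex[1],ex[0]]);A=np.array([512.9,206.5]);f=np.radians(48)+t
    print(t,proj(w,[[*(A+55*(np.cos(f)*ex-np.sin(f)*ey)),137+1.27*t]]))
```

```text
0 [[319.75715734 219.56912251]]
0.1 [[314.57289068 223.6263645 ]]
0.3 [[303.1467874  230.12416353]]
0.6 [[284.1486512  235.50223554]]
```

```bash
python3 -c "
from bench import r
print(r.hand_in())"
```

```text
the job is handed in; nothing more can be done
None
```

The one-recess plate is fully home in the fixture, tongue outwards, with the clamp cranked back to its tight stop; the other plate, bottle and screwdriver look untouched in the last picture, and the job was handed in at about 22 s.

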